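# Tip-sort balls from nuts on the sorting stand

## Robot

A 7-joint arm with a two-finger parallel gripper is mounted at the origin on the work surface. World frame = base frame: x ahead of the robot, y to its left, z up, the work surface at z = 0. Lengths are in m, angles in rad, forces in N, time in s.
With the tool pointing down it reaches from about 0.4 to 0.9 m from the base axis. Payload 5.6 kg.
Tool frame: the origin (TCP) lies midway between the tips of the shut fingers; the grasp point (between the pads) lies 19 mm behind it; z points along the fingers, y is the line along which they close (so a half turn about z gives the same grasp; the last joint's range is limited). The gripper opens to 92 mm and grips with 3 to 60 N. Pads are 20 mm wide; open, the fingers measure 128 mm over their backs; the gripper's body (75 mm by 189 mm) begins 69 mm behind the grasp point.
Start: joints at [1.174, 0.468, -0.012, 1.603, 0.006, 1.071, -0.056], TCP at [0.225, -0.61, 0.215] pointing down, gripper open.
Joint ranges: [-2.53, 2.53], [-0.31, 2.02], [-1.57, 1.55], [0.28, 2.44], [-1.29, 4.43], [0.15, 1.84], [-2.92, 2.92]. Speed limits (rad/s): [2.57, 2.57, 3.14, 3.14, 3.14, 3.14, 3.14].

## Interface

Orientations are given as a 3x3 rotation matrix whose columns are the frame's x, y, z axes.
In Python, from station import env, effector, solver, viewer, workorder, search_frame, tip_of gives the robot as it stands. Calls block until the motion is done:
- env.reach(position, orientation): joint-space move of the TCP to a pose.
- env.movel(position, frame=None, rate=0.15): straight line of the TCP; frame=None keeps the orientation; rate is the mean speed in m/s.
- env.goto_joints(angles): joint-space move.
- effector.release() and effector.grasp(squeeze=None): open the fingers fully, or close them until they stop; squeeze is the grip in N (None keeps the last).
- env.pause(seconds).
- solver.inverse_kinematics(position, orientation): joint angles nearest the present ones, or None.
- env.sense(): the state.
- viewer.read_camera(name): name is "scene" or "top"; returns (picture, depth): 420x560x3 uint8, red, green, blue; 420x560 float32, m along the optical axis (not along the pixel's ray), 0 where there is no reading.
- viewer.camera_info(name): a dict with "intrinsics" (3x3 intrinsics, pixels), "eye" and "rotation" of the camera in the world. Camera axes: x right, y up, looking along -z (the intrinsics and any distortion apply to the point x, -y, -z); pixel columns grow to the right and rows downward; lengths in m; the calibration is good to about 2 mm. A picture is of the moment at which its call begins. camera_info takes no time and is no camera call.
A pose or a line that the arm cannot do raises env.PlanningError and nothing moves.
- workorder.finish_job(): hands the job in; it is judged then, once.
Trained networks look in the newest picture that a camera, given by its name, has taken for a name from the list of things; names that differ only in an ending like _2 or _b are one class to them, and where a whole thing is asked for, a point or a joint stands for the part that bears it (a point fixed in the world has none). Each returns a list of dicts, best first, with "score" (0 to 1); they miss things now and then, are a little off and sometimes report something else, mostly with a low value. They report only what shows in the picture. A call takes as long as a camera call.
- search_frame(camera, name): "at" ([x, y, z] in m, in world coordinates, good to about 4 mm: the middle of the surface that is visible of it).
- tip_of(camera, name): "at" ([x, y, z] in m, in world coordinates, good to about 4 mm: a listed point, or the origin of a listed thing).
The state is a dict: "t": time; "joint_positions": joint angles; "joint_velocities": joint speeds; "tau": joint torques, N m; "ee_pos": TCP position; "tcp_rot": TCP orientation; "wrist_force": force on the tool from outside, world axes, zero at the start; "moment": the same for the moment, N m; "gripper_width": finger opening in m; "grasp_force": force on a finger pad.
Only numpy, scipy, OpenCV 4.12 (cv2) and the standard library are available. Lean on these libraries where they do the work, as an engineer would, in place of code of your own. Each camera call takes 0.05 s, during which the arm holds its last target. There are 200 camera calls.

## Task

Bearing balls and square nuts lie mixed on the sorting stand's board. Push the lock lever over into its float notch, lift the board's handle well up so that all the balls roll off into the catch tray while the nuts stay, and lower the board again. Then put every ball into the round steel tub and every nut into the cardboard box, leave the board level with the lever pushed back to its lock position, and leave the other things on the bench where they are.

Things in the scene. Friction and masses are not known exactly. Their poses are not given: they have to be found in the camera images.
- fixture: Sorting stand fixed to the bench: grey base plate 275 x 375 mm with a tipping board, a catch tray and a lock lever. Origin: middle of the base plate at bench level. Its x runs along the board's hinge, its y points uphill from the catch tray to the board's handle, z is up. The hinge line lies at y -70, z 38 mm in this frame.
- board_mid (a point): Middle of the board's upper face (fixture x 0, y 15, z 42 mm when level). The aluminium board is 250 mm (fixture x) by 170 mm (y), with rails 14 mm high on three sides and an open edge at the hinge, over the tray.
- tray_mid (a point): Lowest point, mid-length, of the catch tray's floor (fixture x 0, y -125, z 10 mm). The tray is 250 mm long (x) and 100 mm wide (y); its floor is a shallow V rising 8 degrees to either side; outer walls 48 mm high. A ball settles along the V's bottom line, its centre 13 mm above it.
- board_handle (a point): Middle of the board's handle: a level steel bar, 12 mm thick, 90 mm long along the fixture's x, 40 mm out from the board's uphill end; free space on both sides of it and about 25 mm below it (when level at fixture x 55, y 140, z 38 mm). It swings with the board about the hinge line at radius 210 mm.
- board (a joint): Board angle in rad: 0 level (resting on its stops), grows as the handle is lifted, stop at 0.36. Lifting takes about 4 N at the handle; it sinks back when let go. While the lever is in the lock position a pawl over the board's end keeps the board down.
- lever_knob (a point): Centre of the black ball knob, 24 mm across, on the lock lever, a 10 mm steel rod; the knob is 85 mm from the pivot, which lies at fixture x -75, y 162, z 20 mm. The lever swings in the fixture's x-z plane: 0.45 rad before upright towards -x when the joint is 0, towards +x as it grows.
- lever (a joint): Lock lever angle in rad: 0 to about 0.15 locked (knob leaning to the fixture's -x), 0.9 float notch, against its end stop (knob leaning to +x, board free). A sprung detent, passed at about 0.6, resists with about 9 N at the knob either way; past it the lever snaps over by itself, short of it the lever springs back.
- tub: Round open steel tub for the balls, fixed, origin under its centre at bench level; 124 mm across the rim, 55 mm high, wall 3 mm. It may stand left or right of the stand.
- carton: Open cardboard box for the nuts, fixed, origin under its centre at bench level; 130 (x) x 120 (y) x 50 mm high, wall 4 mm. It may stand left or right of the stand.
- ball0_center (a point): Centre of a steel bearing ball, 26 mm across, 70 g, on the board at the start (4 to 6 balls and nuts are present in all; absent ones read None throughout). It rolls freely on slopes over 4 degrees.
- ball1_center (a point): Centre of a steel bearing ball, 26 mm across, 70 g, on the board at the start (4 to 6 balls and nuts are present in all; absent ones read None throughout). It rolls freely on slopes over 4 degrees.
- ball2_center (a point): Centre of a steel bearing ball, 26 mm across, 70 g, on the board at the start (4 to 6 balls and nuts are present in all; absent ones read None throughout). It rolls freely on slopes over 4 degrees.
- nut0_center (a point): Centre (half-way up) of a flat square steel nut, 26 x 26 x 9 mm, 40 g, lying on the board at the start; its x and y axes are square to its sides. Nuts do not slide on the tipped board. Absent ones read None throughout.
- nut1_center (a point): Centre (half-way up) of a flat square steel nut, 26 x 26 x 9 mm, 40 g, lying on the board at the start; its x and y axes are square to its sides. Nuts do not slide on the tipped board. Absent ones read None throughout.
- nut2_center (a point): Centre (half-way up) of a flat square steel nut, 26 x 26 x 9 mm, 40 g, lying on the board at the start; its x and y axes are square to its sides. Nuts do not slide on the tipped board. Absent ones read None throughout.
- driver: Bystander, loose on the bench: screwdriver with a black handle; to be left where it is.
- spool: Bystander, loose on the bench: black spool, 48 mm across, 40 mm high; to be left where it is.
- coil: Bystander, loose on the bench: copper relay coil, 50 x 50 x 53 mm; to be left where it is.
- coil_b: Bystander, loose on the bench: another such relay coil; to be left where it is.
- spanner: Bystander, loose on the bench: steel spanner; to be left where it is.

How it is judged:
By the outcome, as a careful person would: the job done as asked, in the order asked, and still so for the second after the job is handed in, with the robot touching nothing.
Of ball0, ball1, ball2, nut0, nut1, nut2 only 4 to 6 are there at a start; the rules pass over those that are not, and their reading is None.
At some moment in a run one of nut0, nut1, nut2 may be knocked a few centimetres aside while the robot is not near it.
It also fails if it takes over 210 s, if anything falls off the work surface, if the arm or the gripper's body presses on something with over 40 N, if the wrist force passes 120 N, or if a joint passes its speed limit or range.

## Working session

There is one attempt and no reset: what is moved stays moved. The work goes in short steps, each a Python script; the robot and the scene stay as the last script left them, time stands still between calls to the robot, and variables do not carry over. Pictures are saved under pics/ and viewed, at most 14 in all, crops included, and the job is handed in when it is done.

```bash
mkdir -p pics; ls; python3 - <<'E'
from station import *
import cv2
for c in("top","scene"):
    p,d=viewer.read_camera(c); cv2.imwrite(f"pics/{c}0.png",p[:,:,::-1]); i=viewer.camera_info(c); print(c,i["eye"],i["rotation"],i["intrinsics"])
    for n in ["fixture","board_mid","tray_mid","board_handle","lever_knob","tub","carton","ball0_center","nut0_center","spool","coil","driver","spanner"]:
        print(n,[(x["at"].round(3).tolist() if hasattr(x["at"],"round") else x["at"],round(x["score"],2)) for x in tip_of(c,n)][:5])
E
```

```text
pics
top [ 4.01951950e-01 -6.49830258e-04  1.04117768e+00] [[-1.41530744e-03  9.96779913e-01 -8.01735686e-02]
 [-9.99998997e-01 -1.40660187e-03  1.65061093e-04]
 [ 5.17572905e-05  8.01737218e-02  9.96780905e-01]] [[400.33540814   0.         275.28288842]
 [  0.         400.33540814 202.67864519]
 [  0.           0.           1.        ]]
fixture [([0.56, 0.0479, 0.0059], 0.89), ([0.2938, -0.2778, 0.0002], 0.6)]
board_mid [([0.5537, 0.0632, 0.0467], 0.73)]
tray_mid [([0.5638, -0.0782, 0.0123], 0.77)]
board_handle [([0.6009, 0.1943, 0.0323], 0.7), ([0.5811, 0.4459, -0.0041], 0.52)]
lever_knob [([0.4393, 0.2037, 0.0981], 0.69)]
tub [([0.4707, 0.344, 0.0016], 0.76)]
carton [([0.4284, -0.3452, -0.0012], 0.79)]
ball0_center [([0.5305, 0.0684, 0.055], 0.51)]
nut0_center [([0.4923, 0.0456, 0.0482], 0.5)]
spool [([0.5839, -0.4077, -0.0], 0.6)]
coil [([0.6584, 0.3414, 0.002], 0.9), ([0.58, 0.4451, -0.0015], 0.66), ([0.5601, 0.0498, 0.0052], 0.61), ([0.4924, 0.0473, 0.0466], 0.16)]
driver [([0.6745, -0.2969, 0.0013], 0.72), ([0.4572, 0.048, 0.0453], 0.3)]
spanner [([0.2924, -0.2809, 0.0001], 0.
[... 231 characters left out ...]
62 208.28525006]
 [  0.           0.           1.        ]]
fixture [([0.5578, 0.045, 0.0011], 0.79), ([0.4611, 0.3474, 0.0026], 0.56)]
board_mid [([0.556, 0.0622, 0.0442], 0.71)]
tray_mid [([0.5611, -0.0788, 0.0107], 0.58)]
board_handle [([0.6014, 0.1926, 0.0428], 0.79)]
lever_knob [([0.4424, 0.1988, 0.1022], 0.59)]
tub [([0.4627, 0.3479, 0.0028], 0.62), ([0.4488, 0.0457, 0.0437], 0.48)]
carton [([0.4286, -0.3411, 0.0029], 0.69)]
ball0_center [([0.5279, 0.0681, 0.0563], 0.49)]
nut0_center [([0.4913, 0.0542, 0.0453], 0.42)]
spool [([0.5839, -0.4089, 0.0013], 0.5)]
coil [([0.5731, 0.4452, -0.0013], 0.59), ([0.6578, 0.3365, -0.0033], 0.58)]
driver []
spanner [([0.2961, -0.2825, 0.0049], 0.46)]
```

View pics/top0.png

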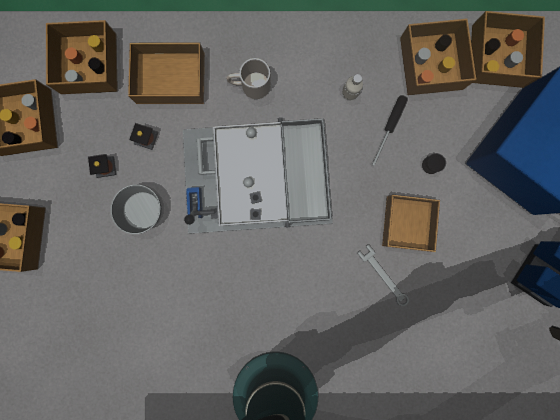

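View pics/scene0.png

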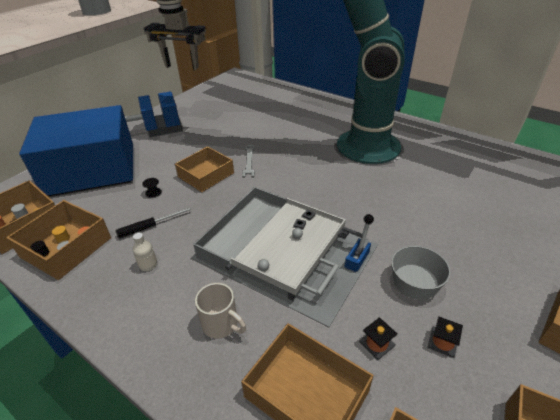

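The top view shows the balls at about (251,132) and (249,182), and the nuts at (256,197) and (255,213). The handle is at (206,155), the knob at (189,219), the tub at (136,209) and the carton at (411,222). Next I'll fit the fixture pose and check it with an overlay.

```bash
cat > h.py <<'E'
from station import *
import numpy as np, cv2, json, os
from scipy.spatial.transform import Rotation as Ro
def fit(P,Q):   # fixture xy -> world xy
    P,Q=np.array(P),np.array(Q); a,b=P-P.mean(0),Q-Q.mean(0)
    th=np.arctan2((a[:,0]*b[:,1]-a[:,1]*b[:,0]).sum(),(a*b).sum())
    R=np.array([[np.cos(th),-np.sin(th)],[np.sin(th),np.cos(th)]]); return th,Q.mean(0)-R@P.mean(0)
if os.path.exists("fx.json"): TH,OX,OY=json.load(open("fx.json"))
else: TH=OX=OY=0
RF=Ro.from_euler("z",TH).as_matrix(); O=np.array([OX,OY,0])
def W(x,y,z): return O+RF@(np.array([x,y,z])/1000)      # fixture mm -> world
def F(p): return RF.T@(np.array(p)-O)*1000
def down(yaw): # tool down, tool y along fixture x turned by yaw
    y=RF@np.array([np.cos(yaw),np.sin(yaw),0]); z=np.array([0,0,-1.]); return np.c_[np.cross(y,z),y,z]
def proj(c,p):
    i=viewer.camera_info(c); q=np.array(i["rotation"]).T@(np.array(p)-i["eye"]); k=i["intrinsics"]@np.array([q[0],-q[1],-q[2]]); return k[:2]/k[2]
def unproj(c,u,v,d):
    i=viewer.camera_info(c); r=np.linalg.inv(i["intrinsics"])@np.array([u,v,1])*d
    return np.array(i["eye"])+np.array(i["rotation"])@np.array([r[0],-r[1],-r[2]])
def onplane(c,u,v,z):
    e=np.array(viewer.camera_info(c)["eye"]); r=unproj(c,u,v,1)-e; return e+r*(z-e[2])/r[2]
def st():
    s=env.sense(); print("t",round(s["t"],1),"F",F(s["ee_pos"]).round(1),"w",round(s["gripper_width"]*1000,1),"g",round(float(np.max(s["grasp_force"])),1),"f",np.round(s["wrist_force"],1)); return s
E
python3 - <<'E'
import json
from h import *
P=[(0,0),(0,0),(0,15),(0,15),(0,-125),(0,-125),(55,140),(55,140),(-110,162),(-110,162)]
Q=[(.56,.0479),(.5578,.045),(.5537,.0632),(.556,.0622),(.5638,-.0782),(.5611,-.0788),(.6009,.1943),(.6014,.1926),(.4393,.2037),(.4424,.1988)]
th,o=fit(P,Q); json.dump([th,*o],open("fx.json","w")); print(th,o)
E
python3 - <<'E'
from h import *
p,d=viewer.read_camera("top"); S=6
u0,v0=180,112; im=cv2.resize(p[v0:v0+125,u0:u0+160,::-1],None,fx=5,fy=5,interpolation=cv2.INTER_CUBIC)
def dr(*q):
    cv2.polylines(im,[np.array([(proj("top",W(*a))-[u0,v0]+.5)*5 for a in q]).astype(int)],True,(0,0,255),1)
dr((-125,-70,42),(125,-70,42),(125,100,42),(-125,100,42))
dr((-137.5,-187.5,5),(137.5,-187.5,5),(137.5,187.5,5),(-137.5,187.5,5))
dr((10,134,44),(100,134,44),(100,146,44),(10,146,44)); dr((-112,162,96),(-75,162,20))
cv2.imwrite("pics/ov.png",im)
for c in("top","scene"):
  viewer.read_camera(c)
  for n in("ball0_center","nut0_center"): print(c,n,[F(x["at"]).round(0) for x in tip_of(c,n)],[F(x["at"]).round(0) for x in search_frame(c,n)])
E
```

```text
0.05775239489737457 [ 13.74176011 -37.61598603]
top ball0_center [array([-11015.,  38387.,     51.])] []
top nut0_center [array([-11054.,  38366.,     46.]), array([-11015.,  38386.,     53.])] [array([-11052.,  38364.,     51.]), array([-10984.,  38386.,     42.])]
scene ball0_center [array([-11014.,  38381.,     55.]), array([-1.0871e+04,  3.8646e+04, -3.0000e+00])] []
scene nut0_center [array([-11051.,  38369.,     43.])] [array([-11078.,  38524.,     64.])]
```

View pics/ov.png

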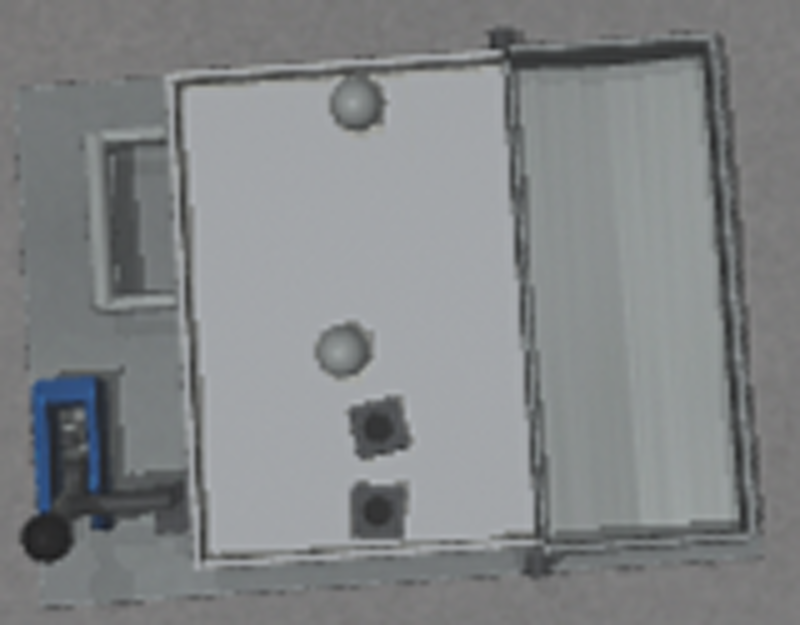

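```bash
python3 - <<'E'
import json
from h import *
u0,v0=180,112
def m(x,y,z): return onplane("top",x/5+u0-.5,y/5+v0-.5,z)[:2]
P=[(137.5,187.5),(-137.5,187.5),(125,100),(-125,100),(55,140)]
Q=[m(22,88,.006),m(42,605,.006),m(168,77,.056),m(200,565,.056),m(99,221,.044)]
P2=[(0,0),(0,0),(0,15),(0,15),(0,-125),(0,-125),(55,140),(55,140)]
Q2=[(.56,.0479),(.5578,.045),(.5537,.0632),(.556,.0622),(.5638,-.0782),(.5611,-.0788),(.6009,.1943),(.6014,.1926)]
P=np.array(P)/1000;P2=np.array(P2)/1000
print(fit(P,Q),fit(P2,Q2))
th,o=fit(P,Q)
R=Ro.from_euler("z",th).as_matrix()[:2,:2]
print(((np.array(Q)-o)@R-P)*1000)
json.dump([th,*o],open("fx.json","w"))
E
python3 - <<'E'
from h import *
p,d=viewer.read_camera("top"); u0,v0=180,112
def m(x,y,z): return F(onplane("top",x/5+u0-.5,y/5+v0-.5,z)).round(1)
print("balls",m(356,102,.055),m(343,348,.055),"nuts",m(378,427,.051),m(378,510,.051),"knob",m(47,537,.097))
def dep(x,y): 
    u,v=x/5+u0,y/5+v0; return F(unproj("top",u,v,float(np.median(d[int(v)-1:int(v)+2,int(u)-1:int(u)+2])))).round(1)
print("board",dep(250,250),dep(450,250),"bar",dep(99,200),"knob",dep(47,537),"plate",dep(60,180),"tray mid",dep(630,300),"wall",dep(732,300))
print([x["at"] for x in search_frame("top","tub")],[x["at"] for x in search_frame("top","carton")])
E
```

```text
(np.float64(0.06530790532055337), array([0.55619511, 0.04579071])) (np.float64(0.064834581070803), array([0.55610231, 0.04764991]))
[[-1.40316746 -2.26136341]
 [ 1.67529849  0.59177196]
 [-2.3265068   1.22740211]
 [ 2.56596545 -1.21060174]
 [-0.51158968  1.65279109]]
balls [103.9   8.   55. ] [-19.7  22.1  55. ] nuts [-59.8   7.4  51. ] [-101.   10.   51.] knob [-105.9  164.4   97. ]
board [33.7 65.5 41.6] [ 27.  -35.2  41.4] bar [ 64.1 140.1  42.7] knob [-107.9  160.4  110.7] plate [ 85.  167.1   2.9] tray mid [   0.3 -126.9   10.2] wall [  -8.8 -174.6   47.7]
[[0.4676, 0.3586, 0.0066]] [[0.4287, -0.3539, 0.006], [0.6572, 0.3338, 0.0466]]
```

```bash
python3 - <<'E'
from h import *
R=down(np.pi/2)
effector.grasp(5)
env.reach(W(-160,162,200),R); st()
env.movel(W(-160,162,82),R,.15)
env.movel(W(-90,162,82),R,.06); st()
env.movel(W(-64,162,82),R,.06); st()
env.movel(W(-110,162,82),R,.15)
env.movel(W(-110,162,200),R,.2)
effector.release()
env.reach(W(55,172,200),R); st()
viewer.read_camera("scene"); 
for c in("scene","top"):
  viewer.read_camera(c); print([F(x["at"]).round() for x in tip_of(c,"lever_knob")])
E
```

```text
t 6.3 F [-159.6  161.4  199.9] w 0.4 g 0.0 f [ 0.5 -0.8  0.7]
t 8.6 F [-89.7 162.1  81.9] w 0.4 g 0.6 f [-1.8  0.8  0.6]
t 9.2 F [-63.8 161.9  81.9] w 0.3 g 0.0 f [ 0.3  0.2 -0.1]
t 12.4 F [ 53.5 172.8 199.7] w 91.7 g 0.0 f [-0.4  0.2  0.2]
[array([-34., 164.,  97.])]
[array([-39., 168.,  97.])]
```

```bash
python3 - <<'E'
from h import *
R=down(np.pi/2)
env.movel(W(55,172,70),R,.2)
env.movel(W(55,172,19),R,.08); st()
effector.grasp(5); st()
env.movel(W(55,140,19),R,.05); st()
effector.grasp(25); st()
E
```

```text
t 14.3 F [ 55.1 172.4  19.1] w 91.8 g 0.0 f [-0.1 -0.  -0.1]
t 15.0 F [ 55.4 166.5  19. ] w 60.1 g 5.0 f [ -1.4 -10.3   6. ]
t 15.8 F [ 55.1 142.3  19.1] w 11.6 g 5.0 f [ 1.7  4.6 -4.4]
t 16.0 F [ 55.1 142.3  19.1] w 11.3 g 25.0 f [ 2.1  4.1 -3.7]
```

```bash
python3 - <<'E'
from h import *
R=down(np.pi/2); H=np.array([0,-70,38.])
def go(t,rate):
    A=Ro.from_euler("x",t).as_matrix()
    env.movel(W(*(H+A@np.array([55,212,-19]))),RF@A@RF.T@R,rate)
for t in np.arange(.04,.321,.04): go(t,.03)
st(); env.pause(1.5)
p,d=viewer.read_camera("scene"); cv2.imwrite("pics/up.png",p[:,:,::-1])
for t in np.arange(.28,-.001,-.04): go(max(t,0),.04)
st()
E
```

```text
t 19.4 F [ 55.1 137.1  87.6] w 11.4 g 25.0 f [ 2.1  5.1 -1.4]
t 23.9 F [ 55.1 142.3  19.2] w 11.2 g 25.0 f [ 3.3  4.9 -4. ]
```

View pics/up.png

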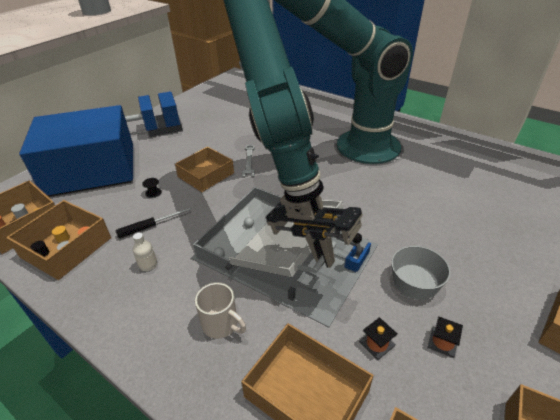

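The board was fully up in that picture, and both balls lay in the tray at (249,223) and (229,265). The board is down again now. Opening the fingers here would jam one against the board's end, so I'll slide them up off the bar at minimum grip.

```bash
python3 - <<'E'
from h import *
R=down(np.pi/2)
effector.grasp(3); st()
env.movel(W(55,142.3,52),R,.3); s=st()
p,d=viewer.read_camera("scene"); cv2.imwrite("pics/off.png",p[120:330,150:450,::-1])
E
```

```text
t 24.1 F [ 54.8 142.2  19.2] w 12.1 g 3.0 f [ 0.6  4.9 -2.6]
t 24.4 F [ 55.8 141.   53.6] w 0.4 g 0.0 f [0.2 0.1 0. ]
```

View pics/off.png

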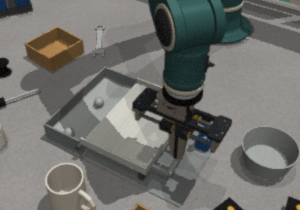

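```bash
python3 - <<'E'
from h import *
R=down(np.pi/2)
env.movel(W(55,142,200),R,.3); effector.release()
env.reach([.45,.40,.25],R); st()
p,d=viewer.read_camera("top")
u0,v0=180,112; im=cv2.resize(p[v0:v0+125,u0:u0+160,::-1],None,fx=5,fy=5,interpolation=cv2.INTER_CUBIC); cv2.imwrite("pics/t2.png",im)
for n in("ball0_center","nut0_center"): print(n,[(F(x["at"]).round(0),round(x["score"],2)) for x in tip_of("top",n)])
E
```

```text
t 27.5 F [-81.4 358.8 249.4] w 91.6 g 0.0 f [ 0.6 -0.5 -0. ]
ball0_center [(array([ -26., -119.,   22.]), 0.57)]
nut0_center []
```

View pics/t2.png

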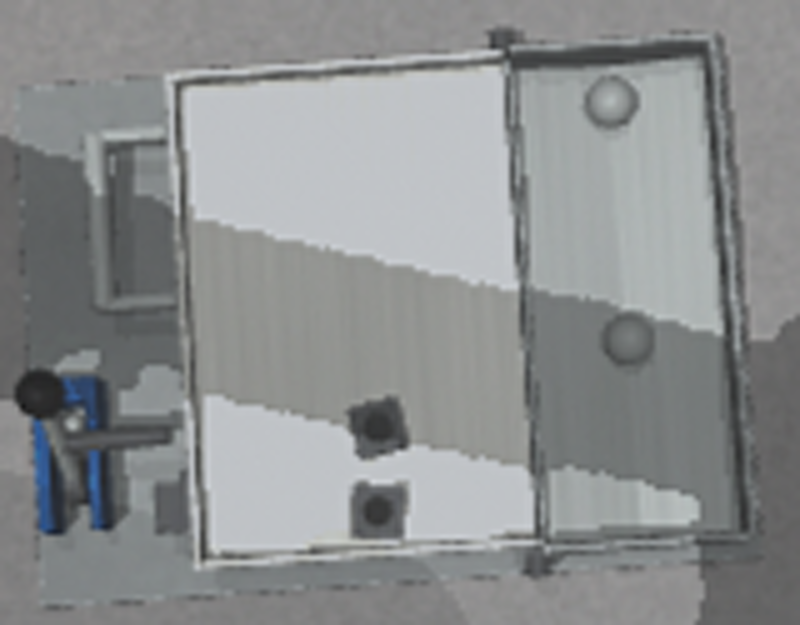

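```bash
cat >> h.py <<'E'
TUB=np.array([.467,.346,0]); BOX=np.array([.4285,-.343,0])
def pick(x,y,z,yaw,sq=15,up=180):
    R=down(yaw); env.reach(W(x,y,120),R); env.movel(W(x,y,z+12),R,.2); env.movel(W(x,y,z),R,.05)
    effector.grasp(sq); st(); env.movel(W(x,y,up),R,.2); s=st(); return s["gripper_width"],R
def place(c,R,z=.066):
    env.reach(c+[0,0,.18],R); env.movel(c+[0,0,z],R,.2); st(); effector.release(); env.pause(.2); env.movel(c+[0,0,.18],R,.3)
E
python3 - <<'E'
from h import *
u0,v0=180,112
def m(x,y,z): return F(onplane("top",x/5+u0-.5,y/5+v0-.5,z)).round(1)
b1,b2=m(610,102,.023),m(628,338,.023); print(b1,b2)
w,R=pick(b2[0],-125,15,0)
if w>.02: place(TUB,R)
E
```

```text
[ 103.6 -121.8   23. ] [ -19.8 -122.1   23. ]
t 31.5 F [ -19.9 -125.    15. ] w 25.2 g 15.0 f [ 0.   0.1 -0.3]
t 32.5 F [ -20.7 -125.1  179. ] w 24.4 g 15.0 f [ 1.1 -0.  -0.6]
t 34.8 F [-68.8 305.8  66.9] w 24.7 g 15.0 f [-0.  -0.5 -0. ]
```

```bash
python3 - <<'E'
from h import *
R=down(0); effector.grasp(5)
env.reach(W(98,-124,120),R); env.movel(W(98,-124,42),R,.15)
z=38
while z>32:
    env.movel(W(98,-124,z),R,.05); s=env.sense()
    if s["wrist_force"][2]>1.5: break
    z-=.5
print(z); st()
env.movel(W(40,-124,z),R,.2); st()
env.movel(W(40,-124,150),R,.3); effector.release()
env.reach(W(0,200,220),R)
p,d=viewer.read_camera("top")
u0,v0=180,112; im=cv2.resize(p[v0:v0+125,u0:u0+160,::-1],None,fx=5,fy=5,interpolation=cv2.INTER_CUBIC); cv2.imwrite("pics/t3.png",im)
print([(F(x["at"]).round(0),round(x["score"],2)) for x in tip_of("top","ball0_center")])
E
```

```text
36.0
t 41.6 F [  98.3 -123.9   36.3] w 0.8 g 1.0 f [-0.5  0.7  2.2]
t 42.0 F [  39.9 -124.4   36.1] w 0.6 g 0.0 f [ 0.8 -0.   0.3]
[]
```

View pics/t3.png

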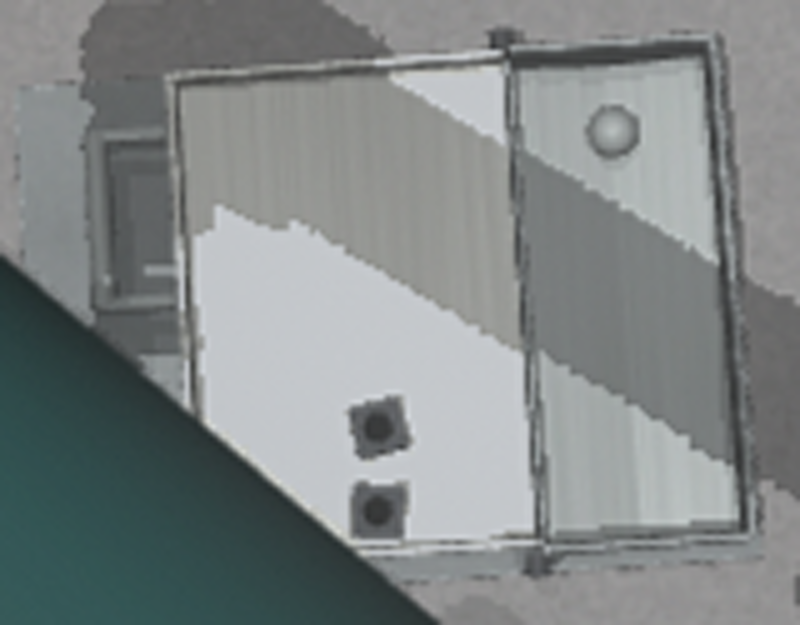

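```bash
python3 - <<'E'
from h import *
u0,v0=180,112
def m(x,y,z): return F(onplane("top",x/5+u0-.5,y/5+v0-.5,z)).round(1)
print(m(612,131,.023))
R=down(0); effector.grasp(5)
env.reach(W(98,-124,120),R); env.movel(W(98,-124,40),R,.15)
env.movel(W(98,-124,35.7),R,.05); st()
env.movel(W(44,-124,35.7),R,.12); st()
env.movel(W(44,-124,150),R,.3); effector.release()
env.reach(W(-60,250,220),R)
p,d=viewer.read_camera("top")
print([(F(x["at"]).round(0),round(x["score"],2)) for x in tip_of("top","ball0_center")])
g=cv2.cvtColor(p,cv2.COLOR_RGB2GRAY); c=p[112:237,180:340,::-1]; cv2.imwrite("pics/t4.png",cv2.resize(c,None,fx=5,fy=5,interpolation=cv2.INTER_CUBIC))
E
```

```text
[  88.3 -121.7   23. ]
t 48.9 F [  98.3 -124.1   36.3] w 0.4 g 0.0 f [-0.3 -0.5 -0.3]
t 49.5 F [  44.9 -124.3   36.2] w 0.2 g 0.1 f [ 0.4 -0.3 -0.6]
[(array([  -0., -129.,   12.]), 0.61)]
```

View pics/t4.png

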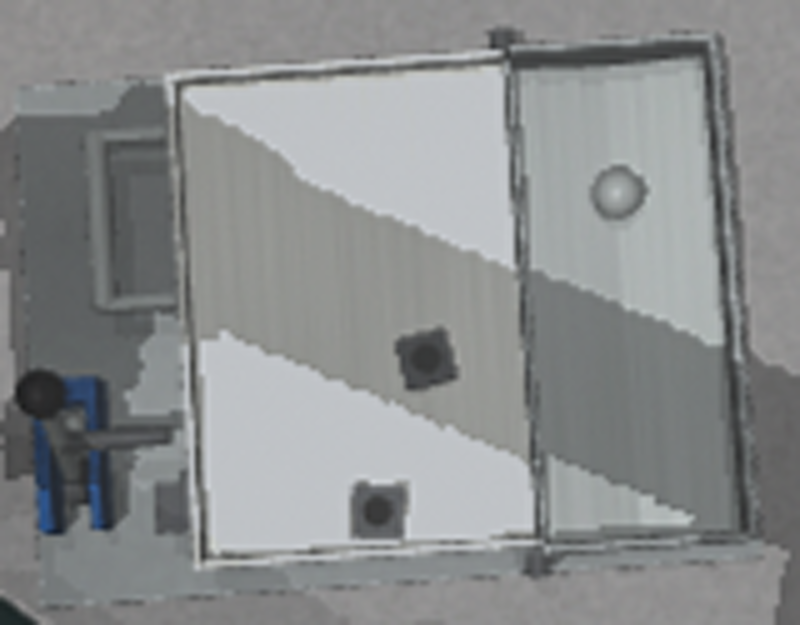

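The second ball is now clear of the end wall at crop pixel (619,193). One nut has been knocked to (427,358), and the other is still at (378,510).

```bash
cat >> h.py <<'E'
def m5(x,y,z): return F(onplane("top",x/5+180-.5,y/5+112-.5,z))
def nuts():
    p,d=viewer.read_camera("top"); c=cv2.resize(p[112:237,180:340,::-1],None,fx=5,fy=5,interpolation=cv2.INTER_CUBIC)
    g=cv2.cvtColor(c,cv2.COLOR_BGR2GRAY); k=(g<118).astype(np.uint8); k[:, :215]=0; k[:,510:]=0; k[:90]=0
    out=[]
    for q in cv2.findContours(k,cv2.RETR_EXTERNAL,cv2.CHAIN_APPROX_NONE)[0]:
        if 1200<cv2.contourArea(q)<5500:
            r=cv2.minAreaRect(q); b=[m5(*t,.051) for t in cv2.boxPoints(r)]; e=b[1]-b[0]
            a=(np.arctan2(e[1],e[0])+np.pi/4)%(np.pi/2)-np.pi/4
            out.append((np.mean(b,0),a,r[1]))
    return out
E
python3 - <<'E'
from h import *
for n in nuts(): print(n)
b=m5(619,193,.023); print(b)
w,R=pick(min(b[0],60)-9,-124,15,0)
if w>.02: place(TUB,R)
env.reach(W(-60,250,220),R)
for n in nuts(): print(n)
E
```

```text
(array([-100.97362102,    9.7686352 ,   51.        ]), np.float64(-0.06671975492966187), (54.0, 53.0))
(array([-27.69981459, -18.31414976,  51.        ]), np.float64(0.2065395638801495), (58.1857795715332, 56.686973571777344))
[  55.67074268 -122.94670089   23.        ]
t 56.5 F [  46.8 -124.    15.1] w 24.8 g 15.0 f [-0.7  0.3  0.5]
t 57.5 F [  45.7 -124.2  178.7] w 24.7 g 15.0 f [-0.  -0.7 -1.1]
t 59.9 F [-68.8 305.9  66.8] w 25.0 g 15.0 f [-0.6  0.5  0. ]
(array([-100.97362102,    9.7686352 ,   51.        ]), np.float64(-0.06671975492966187), (54.0, 53.0))
(array([-27.62057165, -18.36580152,  51.        ]), np.float64(0.20654014968433287), (57.91813659667969, 56.41933059692383))
```

```bash
python3 - <<'E'
from h import *
ok=[]
for x,y,a in ((-27.7,-18.3,.2065),(-101,9.8,np.pi/2-.067)):
    w,R=pick(x,y,43.5,a,20)
    if w>.02: place(BOX,R,.062); ok.append(1)
    else: effector.release(); break
if len(ok)==2:
    effector.grasp(5); R=down(np.pi/2)
    env.reach(W(20,162,200),R); env.movel(W(20,162,82),R,.15)
    env.movel(W(-60,162,82),R,.06); st(); env.movel(W(-84,162,82),R,.06); st()
    env.movel(W(-40,162,82),R,.15); env.movel(W(-40,162,200),R,.2)
    env.reach([.45,-.62,.25],down(0)); st()
for c in("top","scene"):
    p,d=viewer.read_camera(c); cv2.imwrite(f"pics/end_{c}.png",p[:,:,::-1])
    for n in("lever_knob","board_handle"): print(n,[F(x["at"]).round() for x in tip_of(c,n)])
E
```

```text
t 65.1 F [-27.7 -18.3  43.5] w 26.0 g 20.0 f [-0.9 -0.7 -0.2]
t 65.9 F [-28.5 -18.7 179. ] w 25.6 g 20.0 f [ 0.5 -0.8 -1.2]
t 68.1 F [-151.6 -379.4   62.9] w 25.6 g 20.0 f [-0.2  0.   0.3]
t 73.2 F [-101.     9.8   43.5] w 25.6 g 19.9 f [-0.4 -0.9  0.2]
t 74.1 F [-101.7    9.3  179.1] w 25.3 g 19.9 f [-0.6 -0.3 -0.6]
t 76.3 F [-151.7 -379.4   62.9] w 25.4 g 19.9 f [ 0.7 -0.2 -0.6]
t 83.9 F [-60.  162.   81.8] w 0.5 g 0.0 f [ 0.4 -0.5  0.3]
t 84.4 F [-84.  161.9  82.1] w 0.6 g 0.0 f [ 0.6  0.1 -0.2]
t 88.5 F [-148.1 -656.3  250.1] w 0.4 g 0.0 f [-0.4  0.9  0.1]
lever_knob [array([ 49., 393.,   1.]), array([-109.,  167.,   97.]), array([-154., -381.,   -0.]), array([-284., -309.,   -0.])]
board_handle [array([ 52., 139.,  35.]), array([4., 5., 4.])]
lever_knob [array([-106.,  160.,  103.])]
board_handle [array([ 53., 143.,  41.]), array([-105.,  164.,  100.])]
```

View pics/end_top.png

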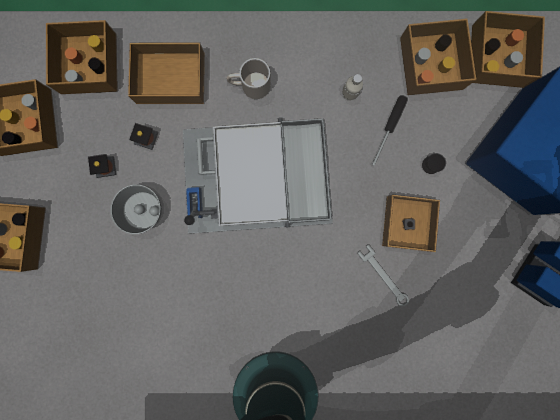

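View pics/end_scene.png

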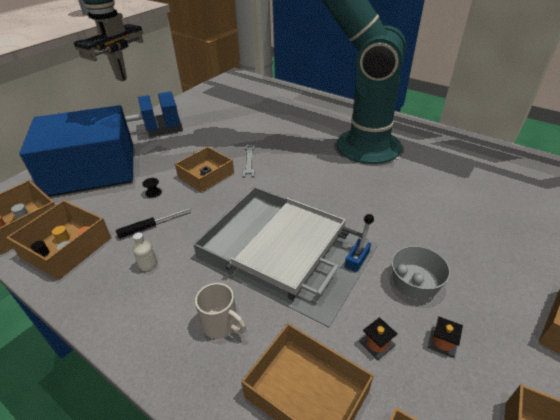

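The end pictures show both balls in the tub at (140,209) and (153,210), and the nuts stacked in the carton at (409,224). The board is empty and level, the knob is back at its lock position (189,219), and the other things haven't moved.

```bash
python3 -c "
from station import *
print(workorder.finish_job())"
```

```text
the job is handed in; nothing more can be done
None
```

The job is done and handed in at about 90 s: both balls are in the tub, both nuts are in the carton (one on top of the other), the board is level and locked, and nothing else on the bench was moved.

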